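# Touch the parts case open

### The arm

A 6-joint arm with a two-finger parallel gripper is mounted at the origin on the work surface. World frame = base frame: x ahead of the robot, y to its left, z up, the work surface at z = 0. Lengths are in m, angles in degrees, forces in N, time in s.
With the tool pointing down it reaches from about 0.35 to 0.875 m from the base axis. Payload 4.2 kg.
Tool frame: the origin (TCP) lies between the finger pads; the fingertips stand 8 mm ahead of it and the grasp point (between the pads) lies 11 mm behind it; z points along the fingers, y is the line along which they close (so a half turn about z gives the same grasp; the last joint's range is limited). The gripper opens to 87 mm and grips with 3 to 60 N. Pads are 19 mm wide; open, the fingers measure 117 mm over their backs; the gripper's body (75 mm by 190 mm) begins 51 mm behind the grasp point.
Start: joints at [-61.387, 22.042, 0.453, 0, -68.411, -14.817], TCP at [0.149, -0.607, 0.231] pointing down, gripper open.
Joint ranges: [-179.83, 179.83], [-69.29, 118.12], [-61.27, 80.66], [-181.25, 117.63], [-171.15, -9.14], [-177.46, 177.46]. Speed limits (degrees/s): [159.86, 159.86, 180, 180, 180, 180].

### API

Orientations are given as a 3x3 rotation matrix whose columns are the frame's x, y, z axes.
In Python, from station import sense, capture, camera_model, finish_job, find_in gives the robot as it stands. The module is installed in compiled form; this text tells all that it offers.
- The arm moves only by the tool arm_command, never from a script. Its argument "motion" is a list of rows, each a list of 7 numbers: the finger opening in mm, from 0 to 87, then the shift along the tool's x, y, z in mm, then the turn, a rotation vector about the tool's x, y, z in rad. In form: [[jaw, dx, dy, dz, rx, ry, rz], ...]. A call has 1 to 8 rows; each row shifts and turns the commanded pose from where the row before left it, along the tool's axes as they then stand; what a row does not reach is not made up. A row lasts 1/10 s, in which the tool goes at most 50 mm and 8.59 degrees, less where a joint would pass 70% of its speed; a pose out of reach is approached as far as the arm can. A call with a gripper value outside its range is refused whole. The fingers move at their own pace and stop on an object; the grip force is fixed at half the most. Time passes only in rows, so rows that do not move let the fingers close. It gives the time, the measured TCP pose, the force, the opening and the grip force at its end, in the units of the state.
- sense(): the state, without advancing time (a new reading comes with each control period).
- capture(name): name is "scene" or "top"; returns the picture (400x640x3 uint8, red, green, blue); there is no depth.
- camera_model(name): a dict with "fx", "fy", "cx", "cy" (pixels), "k1" (the pictures are not rectified: a ray, as slopes to the right and down, at radius r is drawn at 1 + k1 r^2 times it, then the intrinsics apply), "R" (3x3) and "t" (3): a world point X has camera coordinates R X + t. Camera axes: x right, y down, z forward; pixel columns grow to the right and rows downward; lengths in m; the calibration is good to about 2 mm. A picture is of the moment at which its call begins. camera_model takes no time and is no camera call.
- finish_job(): hands the job in; it is judged then, once.
Trained networks look in the newest picture that a camera, given by its name, has taken for a name from the list of things; names that differ only in an ending like _2 or _b are one class to them, and where a whole thing is asked for, a point or a joint stands for the part that bears it (a point fixed in the world has none). Each returns a list of dicts, best first, with "p" (0 to 1); they miss things now and then, are a little off and sometimes report something else, mostly with a low value. They report only what shows in the picture. A call takes as long as a camera call. They do not tell look-alikes from the thing itself.
- find_in(target, camera): "location" ([row, column] in pixels, amid what is visible of it).
The state is a dict: "time_s": time; "joints": joint angles; "joint_velocities": joint speeds; "effort": joint torques, N m; "tcp_pos": TCP position; "ee_rot": TCP orientation; "wrist_force": force on the tool from outside, world axes, zero at the start; "moment": the same for the moment, N m; "gripper_width": opening from 0.0 (shut) to 1.0 (fully open); "gripper_force": force on a finger pad.
Only numpy, scipy, OpenCV 4.12 (cv2) and the standard library are available. Lean on these libraries where they do the work, as an engineer would, in place of code of your own. Each camera call takes 0.05 s, during which the arm holds its last target. There are 200 camera calls.

### The job

Press down on the front of the lid of the wider grey parts case so that its touch catch lets go and the spring pops the lid ajar, then push that lid on up and over with the fingertips until it rests wide open, leaning back on its stop past upright. Only touch: do not lift, tip or shift the case, leave the slim case shut, and leave everything else on the counter where it is.

Things in the scene. Friction and masses are not known exactly. Their poses are not given: they have to be found in the camera images.
- wide_case: The wider of two grey steel parts cases standing loose on the counter, 150 mm wide (its y), 120 deep (its x), walls 70 high, 2 to 3 kg. Origin: centre of its underside; x points from its front to its back (away from the robot at yaw 0), z up. Its lid is hinged along the back: axis parallel to y, at x = +56 mm, z = 80 mm.
- wide_lid (a joint): angle of the wide lid, rad: 0 shut on its catch, grows as the front edge goes up and back; limits -0.05 and 1.85. Once the catch is tripped and the lid let go, a spring lifts it to about 0.77 and holds it there; the catch does not engage again. From there it (0.17 kg) swings freely, falls back to ajar if let go before upright (1.6), and past that falls by itself onto its stop at 1.85.
- wide_lid_press (a point): where to press: on the top of the flat wide lid, mid-width, 10 mm behind its front edge, 116 mm from the hinge; 86 mm above the counter when shut. Pressing it down trips the touch catch within 2 to 4.5 mm (about 3 N); hard stop at 6 mm. Moves with the lid.
- wide_lid_edge (a point): lower front edge of the wide lid, mid-width, 126 mm from the hinge, 10 mm ahead of the case's front wall, level with the hinge when shut. The lid is a 6 mm plate, 154 mm wide; a 10 mm deep skirt hangs under it 18 mm behind this edge. x axis: along the lid towards the hinge; z: out of its top.
- slim_case: The narrower of two grey steel parts cases standing loose on the counter, 85 mm wide (its y), 120 deep (its x), walls 70 high, 2 to 3 kg. Origin: centre of its underside; x points from its front to its back (away from the robot at yaw 0), z up. Its lid is hinged along the back: axis parallel to y, at x = +56 mm, z = 80 mm. To be left shut.
- slim_lid (a joint): angle of the slim lid, rad: 0 shut on its catch, grows as the front edge goes up and back; limits -0.05 and 1.85. Has the same catch; must stay shut.
- gauge: nickel pressure gauge lying face up, 62 mm disc 26 mm high with a 36 mm stub along its -x; origin under the disc's centre. Leave alone.
- core: copper valve core standing upright, 14 mm across, 44 mm high; origin at its foot. Leave alone.
- pad: black plastic bead breaker pad, 60 x 130 x 26 mm, lying flat; origin under its centre. Leave alone.
- paste_tin: white round tin, 68 mm across, 60 mm high; origin under its centre. Leave alone.
- spanner: steel spanner 170 mm long, lying flat. Leave alone.
- rim_ring: aluminium ring, 90 mm across, 20 mm high, lying flat; origin under its centre. Leave alone.
Mind the look-alikes: they are no part of the job. What is shaped like the wide_case but green is not meant. What is shaped like the slim_case but green is not meant.

How it is judged:
By the outcome, as a careful person would: the job done as asked, in the order asked, and still so for the second after the job is handed in, with the robot touching nothing.
It also fails if it takes over 40 s, if anything falls off the work surface, if the arm or the gripper's body presses on something with over 40 N, if the wrist force passes 120 N, or if a joint passes its speed limit or range.

## Working session

There is one attempt and no reset: what is moved stays moved. The work goes in short steps, Python scripts to look and compute and a tool call to move; the robot and the scene stay as the last step left them, time stands still between calls to the robot, and variables do not carry over. Pictures are saved under pics/ and viewed, at most 10 in all, crops included, and the job is handed in when it is done.

Besides the shell and the picture viewer there is one more tool, called after "Call:" by a JSON object that holds its "api" and its "payload". arm_command: Moves the arm, as the interface text tells. Its arguments: {"type":"object","properties":{"motion":{"type":"array"}},"required":["motion"]}

```bash
mkdir -p pics; cat > h.py <<'E'
import numpy as np, cv2
from station import sense, capture, camera_model, finish_job, find_in
def ray(cam,rc):
    m=camera_model(cam);a=np.array([(rc[1]-m['cx'])/m['fx'],(rc[0]-m['cy'])/m['fy']]);u=a.copy()
    for _ in range(20): u=a/(1+m['k1']*(u@u))
    R=np.array(m['R']);t=np.array(m['t']);return -R.T@t, R.T@np.array([u[0],u[1],1])
def onz(cam,rc,z):
    o,d=ray(cam,rc);return o+d*(z-o[2])/d[2]
def proj(cam,X):
    m=camera_model(cam);c=np.array(m['R'])@X+np.array(m['t']);u=c[:2]/c[2];u=u*(1+m['k1']*(u@u))
    return [m['fy']*u[1]+m['cy'],m['fx']*u[0]+m['cx']]
def snap(cam,name):
    im=capture(cam);cv2.imwrite('pics/%s.png'%name,im[:,:,::-1]);return im
E
python3 - <<'E'
from h import *
a=snap('scene','s0');b=snap('top','t0')
cv2.imwrite('pics/both.png',cv2.resize(np.vstack([a,b])[:,:,::-1],(480,600)))
for c in('scene','top'):
    print(c,np.round(ray(c,[200,320]),3).tolist())
    for n in('wide_case','slim_case','wide_lid_press','wide_lid_edge'):
        print(n,[(np.round(f['location']).tolist(),round(f['p'],2)) for f in find_in(n,c)])
print(sense())
E
```

```text
scene [[1.595, 0.249, 0.977], [-0.737, -0.179, -0.652]]
wide_case [([211.0, 381.0], 0.87), ([170.0, 398.0], 0.79)]
slim_case [([158.0, 280.0], 0.86), ([193.0, 269.0], 0.83)]
wide_lid_press [([201.0, 381.0], 0.89), ([159.0, 392.0], 0.69)]
wide_lid_edge [([202.0, 382.0], 0.93), ([162.0, 397.0], 0.8)]
top [[0.446, -0.003, 1.196], [0.141, -0.007, -0.99]]
wide_case [([220.0, 248.0], 0.82), ([299.0, 240.0], 0.69)]
slim_case [([298.0, 390.0], 0.78), ([221.0, 248.0], 0.43)]
wide_lid_press [([219.0, 251.0], 0.64), ([300.0, 236.0], 0.59)]
wide_lid_edge [([300.0, 238.0], 0.86), ([224.0, 249.0], 0.66)]
{'time_s': 0.5, 'joints': array([-6.13860866e+01,  2.20450703e+01,  4.49301962e-01, -1.95117343e-03,
       -6.84090237e+01, -1.48188281e+01]), 'joint_velocities': array([ 0.00285868, -0.06696026, -0.06538114,  0.02411817,  0.00523387,
       -0.0313927 ]), 'effort': array([ 1.31767406e-04, -3.90071762e+01,  1.87447232e+01,  4.22076657e+00,
        1.49972085e-02, -4.21544894e-05]), 'tcp_pos': array([ 0.14907552, -0.60692404,  0.23048651]), 'ee_rot': array([[-9.71157725e-01, -2.38437984e-01, -1.22563596e-05],
       [-2.38437984e-01,  9.71157721e-01,  8.85862555e-05],
       [-9.21946996e-06,  8.89536081e-05, -9.99999996e-01]]), 'wrist_force': array([-0.61048077,  0.36260729,  0.34271771]), 'moment': array([-0.03083834, -0.00744309,  0.06882063]), 'gripper_force': 0.0, 'gripper_width': 1.0033798972284258}
```

View pics/t0.png

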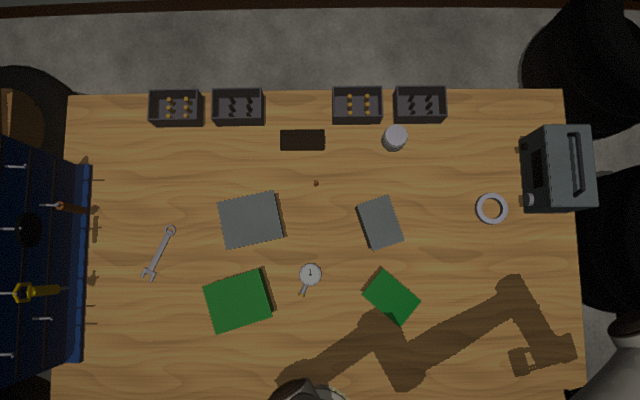

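View pics/s0.png

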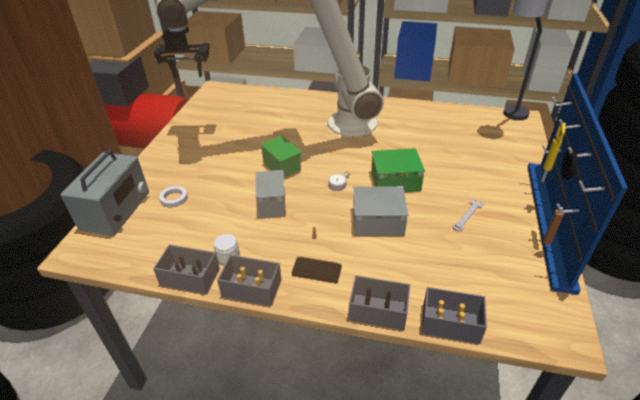

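The grey wide case is the left grey box in the top view, about (220,251), with the robot at the bottom. The green copies are nearer the robot. Next I'll measure the lid outline and check which side is the front.

```bash
python3 - <<'E'
from h import *
im=cv2.imread('pics/t0.png');hsv=cv2.cvtColor(im,cv2.COLOR_BGR2HSV)
for nm,(r,c) in dict(wide=(220,251),slim=(222,380)).items():
    m=((hsv[:,:,1]<60)&(hsv[:,:,2]>85)).astype(np.uint8)
    n,l=cv2.connectedComponents(m);k=(l==l[r,c]).astype(np.uint8)
    ys,xs=np.nonzero(k);print(nm,k.sum(),hsv[r,c])
    P=np.array([onz('top',[y,x],0.086)[:2] for y,x in zip(ys,xs)],np.float32)
    R=cv2.minAreaRect(P);print(R);print(cv2.boxPoints(R).round(4).tolist())
a=cv2.imread('pics/s0.png')[140:250,240:440];b=im[180:340,195:435]
cv2.imwrite('pics/c.png',np.vstack([cv2.resize(a,(600,330),interpolation=2),cv2.resize(b[:108],(600,270),interpolation=2)]))
E
```

```text
wide 1930 [45  6 87]
((0.5552774667739868, 0.1765340268611908), (0.12873144447803497, 0.15310022234916687), 11.8534517288208)
[[0.4765999913215637, 0.23819999396800995], [0.5080000162124634, 0.08839999884366989], [0.6340000033378601, 0.11479999870061874], [0.6025000214576721, 0.2646999955177307]]
slim 1265 [68 12 88]Traceback (most recent call last):
  File "<stdin>", line 7, in <module>
  File "h.py", line 8, in onz
    o,d=ray(cam,rc);return o+d*(z-o[2])/d[2]
        ~~~^^^^^^^^
  File "h.py", line 4, in ray
    m=camera_model(cam);a=np.array([(rc[1]-m['cx'])/m['fx'],(rc[0]-m['cy'])/m['fy']]);u=a.copy()
ValueError: time passes only in moves, steps and waits
```

```bash
sed -i 's/^def ray/import functools\ncamera_model=functools.lru_cache(camera_model)\ndef ray/' h.py; python3 - <<'E'
from h import *
im=cv2.imread('pics/t0.png');hsv=cv2.cvtColor(im,cv2.COLOR_BGR2HSV)
for nm,(r,c) in dict(wide=(220,251),slim=(222,380)).items():
  for th in(65,75,85):
    m=((hsv[:,:,1]<70)&(hsv[:,:,2]>th)).astype(np.uint8)
    n,l=cv2.connectedComponents(m);k=(l==l[r,c]).astype(np.uint8)
    ys,xs=np.nonzero(k)
    P=np.array([onz('top',[y,x],0.086)[:2] for y,x in zip(ys,xs)],np.float32)
    R=cv2.minAreaRect(P);print(nm,th,k.sum(),np.round(R[0],4),np.round(R[1],4),R[2])
a=cv2.imread('pics/s0.png')[140:250,240:440];b=im[180:260,195:395]
cv2.imwrite('pics/c.png',np.vstack([cv2.resize(a,(600,330),interpolation=2),cv2.resize(b,(600,240),interpolation=2)]))
E
```

```text
wide 65 2814 [0.5556 0.1765] [0.1293 0.1533] 11.8534517288208
wide 75 2813 [0.5556 0.1765] [0.1293 0.1533] 11.8534517288208
wide 85 1939 [0.5555 0.1766] [0.1293 0.1531] 11.8534517288208
slim 65 1631 [ 0.5433 -0.1695] [0.1289 0.0884] 17.745872497558594
slim 75 1626 [ 0.5434 -0.1697] [0.1289 0.0878] 17.829879760742188
slim 85 1272 [ 0.5434 -0.1698] [0.1289 0.0876] 17.8220272064209
```

View pics/c.png

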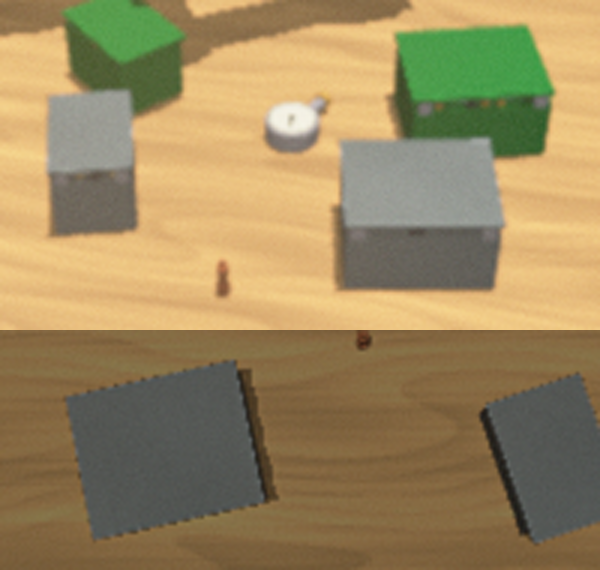

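```bash
python3 - <<'E'
from h import *
im=cv2.imread('pics/s0.png');big=cv2.resize(im[170:250,330:430],(800,640),interpolation=2)
y=np.radians(11.85);u=np.array([np.cos(y),np.sin(y),0]);v=np.array([-u[1],u[0],0]);L=np.array([.5556,.1765,0]);Z=np.array([0,0,1])
def line(A,B,col):
    p=[tuple(int((q-o)*8+4) for q,o in zip(proj('scene',X)[::-1],(330,170))) for X in(A,B)]
    cv2.line(big,*p,col,1)
for s,col in((1,(0,0,255)),(-1,(0,255,0))): # red: hinge away from robot
    C=L+s*.0055*u
    f=C+.06*u
    line(f-.075*v,f+.075*v,col);line(f-.075*v,f-.075*v+.07*Z,col);line(f+.075*v,f+.075*v+.07*Z,col)
e=L+.0645*u+.08*Z; line(e-.077*v,e+.077*v,(255,0,0)); e=L-.0645*u+.086*Z; line(e-.077*v,e+.077*v,(255,0,0))
cv2.imwrite('pics/c2.png',big[:600])
E
```

```text
(no output)
```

View pics/c2.png

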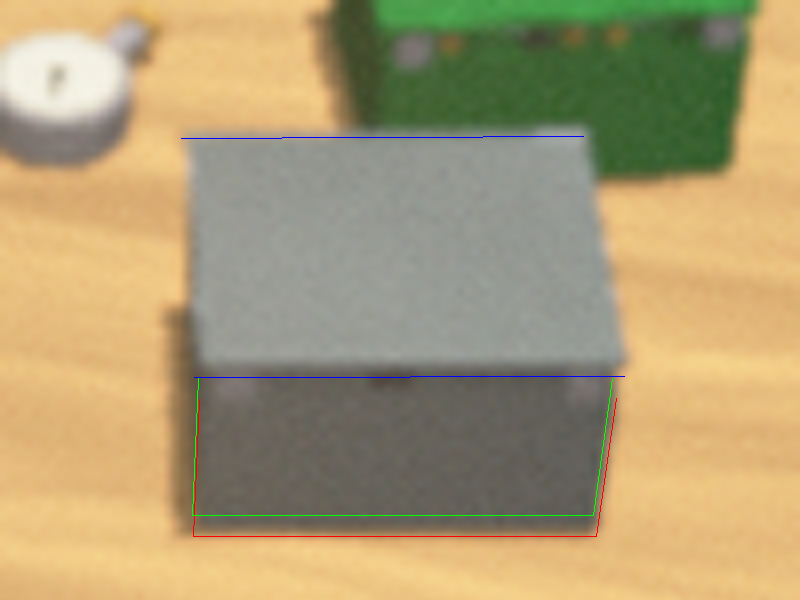

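Projecting both yaw options onto the view (bottom edge at about row 530 of the crop, right wall line) puts the hinge away from the robot. The case centre is about (0.561, 0.178) with yaw 11.85°, and the press point about (0.502, 0.165). I'll move over there with the fingers shut.

Call:
{"api": "arm_command", "payload": {"motion": [[0, -36, 26, 0, 0, 0, 0.034], [0, -36, 26, 0, 0, 0, 0], [0, -36, 26, 0, 0, 0, 0], [0, -36, 26, 0, 0, 0, 0], [0, -36, 26, 0, 0, 0, 0], [0, -36, 26, 0, 0, 0, 0], [0, -36, 26, 0, 0, 0, 0], [0, -36, 26, 0, 0, 0, 0]]}}

```text
time_s: 1.3
tcp_pos: [0.3881, -0.3418, 0.2309]
ee_rot: [[-0.979, -0.205, 0.001], [-0.205, 0.979, -0.0], [-0.001, -0.001, -1.0]]
wrist_force: [1.1, -0.1, -0.1]
gripper_width: 0.354
gripper_force: 0.0
```

```bash
cat >> h.py <<'E'
yaw=np.radians(11.85);u=np.array([np.cos(yaw),np.sin(yaw),0]);v=np.array([-u[1],u[0],0]);C=np.array([.561,.1776,0]);H=C+.056*u+[0,0,.08]
def go(X):
    s=sense();R=s['ee_rot'];p=s['tcp_pos']
    print('t',s['time_s'],'tcp',p.round(4),'hinge-rel u,v,z',np.round([(p-H)@u,(p-H)@v,p[2]-.08],4),'F',s['wrist_force'].round(1),'d_tool mm',(R.T@(X-p)*1e3).round(1))
    w=cv2.Rodrigues(R.T@np.column_stack([-u,-v*-1,[0,0,-1]]))[0].ravel();print('rot needed',w.round(4),'w',s['gripper_width'])
E
python3 -c "
from h import *
go(C-.06*u+[0,0,.12])"
```

```text
t 1.3 tcp [ 0.3881 -0.3418  0.2309] hinge-rel u,v,z [-0.3319 -0.4728  0.1509] F [ 1.1 -0.1 -0.1] d_tool mm [-215.8  472.8  110.8]
rot needed [-0.0006  0.0006  0.0001] w 0.35443312169053365
```

Call:
{"api": "arm_command", "payload": {"motion": [[0, -18, 42, 0, 0, 0, 0], [0, -18, 42, 0, 0, 0, 0], [0, -18, 42, 0, 0, 0, 0], [0, -18, 42, 0, 0, 0, 0], [0, -18, 42, 0, 0, 0, 0], [0, -18, 42, 0, 0, 0, 0], [0, -18, 42, 0, 0, 0, 0], [0, -18, 42, 0, 0, 0, 0]]}}

```text
time_s: 2.1
tcp_pos: [0.4591, 0.0171, 0.2311]
ee_rot: [[-0.979, -0.206, 0.001], [-0.206, 0.979, 0.0], [-0.001, 0.0, -1.0]]
wrist_force: [0.9, -0.8, 0.2]
gripper_width: 0.004
gripper_force: 0.0
```

Call:
{"api": "arm_command", "payload": {"motion": [[0, -18, 40, 0, 0, 0, 0], [0, -18, 40, 0, 0, 0, 0], [0, -18, 30, 30, 0, 0, 0], [0, 0, 0, 30, 0, 0, 0], [0, 0, 0, 30, 0, 0, 0], [0, 0, 0, 0, 0, 0, 0]]}}

```text
time_s: 2.7
tcp_pos: [0.4866, 0.1329, 0.1368]
ee_rot: [[-0.979, -0.205, -0.008], [-0.205, 0.979, -0.004], [0.009, -0.002, -1.0]]
wrist_force: [-0.1, -0.3, -0.2]
gripper_width: 0.007
gripper_force: 0.0
```

```bash
python3 -c "
from h import *
go(C-.06*u+[0,0,.094])"
```

```text
t 2.7 tcp [0.4866 0.1329 0.1368] hinge-rel u,v,z [-0.138  -0.0285  0.0568] F [-0.1 -0.3 -0.2] d_tool mm [-22.4  28.6  42.6]
rot needed [-0.0024 -0.0089 -0.0002] w 0.006983007812667168
```

Call:
{"api": "arm_command", "payload": {"motion": [[0, -12, 14, 10, 0, -0.008, 0], [0, -10, 15, 13, 0, 0, 0], [0, 0, 0, 5, 0, 0, 0], [0, 0, 0, 0, 0, 0, 0], [0, 0, 0, 0, 0, 0, 0]]}}

```text
time_s: 3.2
tcp_pos: [0.5054, 0.1668, 0.1136]
ee_rot: [[-0.979, -0.205, 0.009], [-0.205, 0.979, 0.002], [-0.009, 0.0, -1.0]]
wrist_force: [-0.9, -0.2, -0.2]
gripper_width: -0.002
gripper_force: 0.0
```

```bash
python3 -c "
from h import *
go(C-.06*u+[0,0,.094])
a=snap('scene','s1')[120:260,300:460];b=snap('top','t1')[160:270,200:320]
cv2.imwrite('pics/c3.png',np.hstack([cv2.resize(a,(400,350)),cv2.resize(b,(400,350))])[:,:,::-1])"
```

```text
t 3.2 tcp [0.5054 0.1668 0.1136] hinge-rel u,v,z [-0.1126  0.0009  0.0336] F [-0.9 -0.2 -0.2] d_tool mm [ 3.6 -0.9 19.5]
rot needed [ 0.0003  0.0094 -0.0001] w -0.0020270928360707524
```

View pics/c3.png

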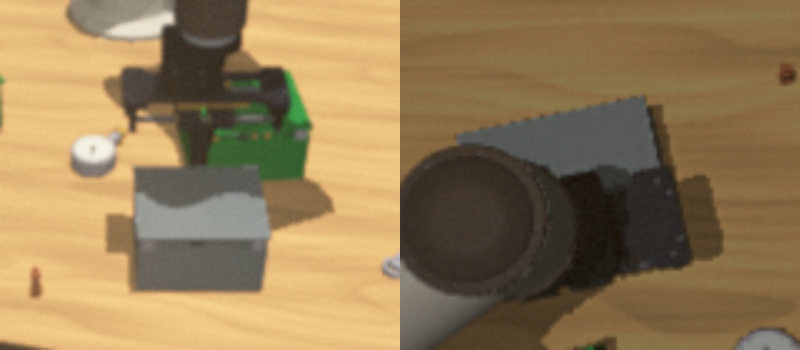

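The fingertip (crop about (200,160)) hangs just above the front edge, at mid-width. I'll lower in small steps.

Call:
{"api": "arm_command", "payload": {"motion": [[0, 3, -1, 8, 0, 0.009, 0], [0, 0, 0, 8, 0, 0, 0], [0, 0, 0, 0, 0, 0, 0], [0, 0, 0, 2, 0, 0, 0], [0, 0, 0, 2, 0, 0, 0], [0, 0, 0, 0, 0, 0, 0]]}}

```text
time_s: 3.9
tcp_pos: [0.5022, 0.1651, 0.0926]
ee_rot: [[-0.979, -0.205, -0.001], [-0.205, 0.979, -0.001], [0.002, -0.0, -1.0]]
wrist_force: [-2.2, -0.8, 1.8]
gripper_width: 0.009
gripper_force: 1.0
```

Call:
{"api": "arm_command", "payload": {"motion": [[0, 0, 0, 1, 0, 0, 0], [0, 0, 0, 0, 0, 0, 0]]}}

```text
time_s: 4.1
tcp_pos: [0.5022, 0.1651, 0.0917]
ee_rot: [[-0.979, -0.205, -0.001], [-0.205, 0.979, -0.0], [0.001, -0.0, -1.0]]
wrist_force: [-1.6, -0.7, 2.7]
gripper_width: 0.007
gripper_force: 1.1
```

Call:
{"api": "arm_command", "payload": {"motion": [[0, 0, 0, 1, 0, 0, 0], [0, 0, 0, 0, 0, 0, 0]]}}

```text
time_s: 4.3
tcp_pos: [0.5022, 0.1652, 0.0906]
ee_rot: [[-0.979, -0.205, -0.001], [-0.205, 0.979, -0.0], [0.001, -0.0, -1.0]]
wrist_force: [-0.4, -0.6, 2.7]
gripper_width: 0.007
gripper_force: 1.1
```

Call:
{"api": "arm_command", "payload": {"motion": [[0, 0, 0, 1, 0, 0, 0], [0, 0, 0, 0, 0, 0, 0]]}}

```text
time_s: 4.5
tcp_pos: [0.5023, 0.1652, 0.0895]
ee_rot: [[-0.979, -0.205, -0.001], [-0.205, 0.979, -0.0], [0.001, -0.0, -1.0]]
wrist_force: [-1.5, -0.9, 1.9]
gripper_width: 0.008
gripper_force: 1.1
```

Call:
{"api": "arm_command", "payload": {"motion": [[0, 0, 0, 0.7, 0, 0, 0], [0, 0, 0, 0, 0, 0, 0]]}}

```text
time_s: 4.7
tcp_pos: [0.5023, 0.1652, 0.089]
ee_rot: [[-0.979, -0.205, -0.001], [-0.205, 0.979, -0.0], [0.001, -0.0, -1.0]]
wrist_force: [-1.2, -2.3, 4.2]
gripper_width: 0.004
gripper_force: 1.9
```

Call:
{"api": "arm_command", "payload": {"motion": [[0, 0, 0, -10, 0, 0, 0], [0, 0, 0, -20, 0, 0, 0], [0, 3, 0, -30, 0, 0, 0], [0, 15, 0, -30, 0, 0, 0], [0, 25, 0, -30, 0, 0, 0], [0, 30, 0, 0, 0, 0, 0], [0, 0, 0, 0, 0, 0, 0], [0, 0, 0, 0, 0, 0, 0]]}}

```text
time_s: 5.5
tcp_pos: [0.4311, 0.1507, 0.2098]
ee_rot: [[-0.979, -0.206, 0.001], [-0.206, 0.979, 0.002], [-0.001, 0.001, -1.0]]
wrist_force: [1.2, -0.2, -0.7]
gripper_width: 0.007
gripper_force: 0.0
```

```bash
python3 -c "
from h import *
go(H-.125*u+[0,0,.083])
a=snap('scene','s2')[100:280,300:480]
for th in (.77,):
  e=H-.126*np.cos(th)*u+[0,0,.126*np.sin(th)]
  print([np.round(proj('scene',e+k*v)) for k in(-.077,.077)])
cv2.imwrite('pics/c4.png',cv2.resize(a,(540,540))[:,:,::-1])"
```

```text
t 5.5 tcp [0.4311 0.1507 0.2098] hinge-rel u,v,z [-0.1886  0.0003  0.1298] F [ 1.2 -0.2 -0.7] d_tool mm [-63.6  -0.4  46.9]
rot needed [0.0013 0.0013 0.0007] w 0.006542817244462322
[array([173., 353.]), array([172., 407.])]
```

View pics/c4.png

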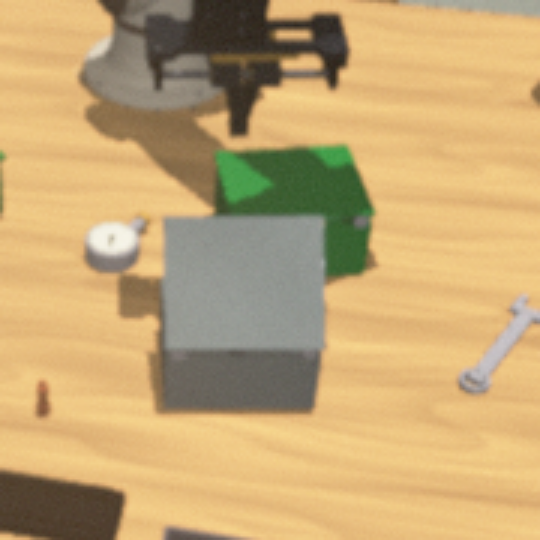

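The lid is ajar: its edge shows at row 172 as predicted for 0.77 rad. I'll lower in front of the edge (over the green case, clear of it) and push along the case's +x.

Call:
{"api": "arm_command", "payload": {"motion": [[0, -20, 0, 20, 0, 0, 0], [0, -20, 0, 20, 0, 0, 0], [0, -20, 0, 7, 0, 0, 0], [0, -10, 0, 0, 0, 0, 0], [0, -10, 0, 0, 0, 0, 0], [0, -10, 0, 0, 0, 0, 0], [0, -10, 0, 0, 0, 0, 0], [0, 0, 0, 0, 0, 0, 0]]}}

```text
time_s: 6.35
tcp_pos: [0.5302, 0.1713, 0.1624]
ee_rot: [[-0.979, -0.205, 0.001], [-0.205, 0.979, 0.001], [-0.001, 0.0, -1.0]]
wrist_force: [0.1, 0.1, -0.2]
gripper_width: 0.004
gripper_force: 0.1
```

```bash
python3 -c "
from h import *
go(H+[0,0,.083])
a=snap('scene','s3')[100:280,300:480]
for th in (.77,1.0,1.2):
  e=H-.126*np.cos(th)*u+[0,0,.126*np.sin(th)]
  print([np.round(proj('scene',e+k*v)) for k in(-.077,.077)])
cv2.imwrite('pics/c5.png',cv2.resize(a,(540,540))[:,:,::-1])"
```

```text
t 6.35 tcp [0.5302 0.1713 0.1624] hinge-rel u,v,z [-0.0875  0.0001  0.0824] F [ 0.1  0.1 -0.2] d_tool mm [-87.5  -0.1  -0.5]
rot needed [ 0.0005  0.001  -0.0002] w 0.0037124724343025077
[array([173., 353.]), array([172., 407.])]
[array([172., 354.]), array([172., 408.])]
[array([174., 354.]), array([174., 410.])]
```

View pics/c5.png

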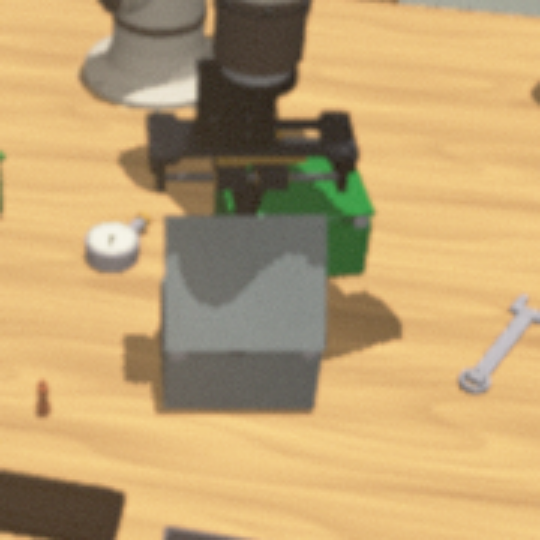

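The tip is hidden behind the raised edge, so it's on the underside as intended. I'll keep pushing.

Call:
{"api": "arm_command", "payload": {"motion": [[0, -8, 0, 0, 0, 0, 0], [0, -8, 0, 0, 0, 0, 0], [0, -8, 0, 0, 0, 0, 0], [0, -8, 0, 0, 0, 0, 0], [0, -8, 0, 0, 0, 0, 0], [0, 0, 0, 0, 0, 0, 0]]}}

```text
time_s: 7.0
tcp_pos: [0.5694, 0.1794, 0.1615]
ee_rot: [[-0.979, -0.205, -0.0], [-0.205, 0.979, 0.0], [-0.0, 0.0, -1.0]]
wrist_force: [0.4, 0.1, 0.1]
gripper_width: 0.004
gripper_force: 0.0
```

Call:
{"api": "arm_command", "payload": {"motion": [[0, -8, 0, 0, 0, 0, 0], [0, -8, 0, 0, 0, 0, 0], [0, -8, 0, 0, 0, 0, 0], [0, -8, 0, 0, 0, 0, 0], [0, -6, 0, 0, 0, 0, 0], [0, -6, 0, 0, 0, 0, 0], [0, 0, 0, 0, 0, 0, 0]]}}

```text
time_s: 7.7
tcp_pos: [0.6118, 0.1882, 0.1615]
ee_rot: [[-0.979, -0.205, -0.001], [-0.205, 0.979, -0.0], [0.001, -0.0, -1.0]]
wrist_force: [-1.4, -0.2, 0.5]
gripper_width: 0.006
gripper_force: 0.0
```

```bash
python3 -c "
from h import *
go(H+[0,0,.083])
a=snap('scene','s4')[100:280,300:480]
for th in (1.57,1.85):
  e=H-.126*np.cos(th)*u+[0,0,.126*np.sin(th)]
  print([np.round(proj('scene',e+k*v)) for k in(-.077,.077)])
cv2.imwrite('pics/c6.png',cv2.resize(a,(540,540))[:,:,::-1])"
```

```text
t 7.7 tcp [0.6118 0.1882 0.1615] hinge-rel u,v,z [-0.0041 -0.      0.0815] F [-1.4 -0.2  0.5] d_tool mm [-4.1  0.  -1.5]
rot needed [-0.     -0.0008 -0.0002] w 0.006153939283795374
[array([182., 355.]), array([181., 412.])]
[array([191., 356.]), array([191., 414.])]
```

View pics/c6.png

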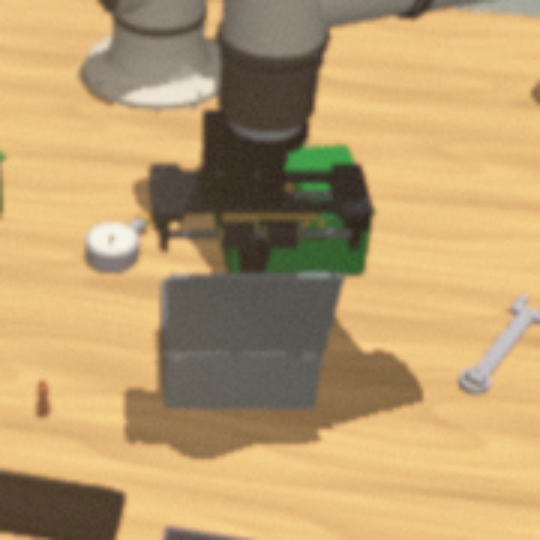

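The lid edge is now at row 191, which matches 1.85 rad, so it's on its stop. I'll back away and check.

Call:
{"api": "arm_command", "payload": {"motion": [[0, 20, 0, 0, 0, 0, 0], [0, 30, 0, 0, 0, 0, 0], [0, 40, 0, 0, 0, 0, 0], [0, 40, 0, -15, 0, 0, 0], [0, 20, 0, -20, 0, 0, 0], [0, 0, 0, -10, 0, 0, 0], [0, 0, 0, 0, 0, 0, 0], [0, 0, 0, 0, 0, 0, 0]]}}

```text
time_s: 8.55
tcp_pos: [0.4648, 0.1576, 0.2067]
ee_rot: [[-0.979, -0.205, -0.001], [-0.205, 0.979, 0.0], [0.001, 0.0, -1.0]]
wrist_force: [0.6, -0.6, 0.0]
gripper_width: 0.01
gripper_force: 0.0
```

```bash
python3 -c "
from h import *
go(H)
a=snap('scene','s5')[100:300,200:480]
cv2.imwrite('pics/c7.png',cv2.resize(a,(784,560))[:,:,::-1])"
```

```text
t 8.55 tcp [0.4648 0.1576 0.2067] hinge-rel u,v,z [-1.543e-01  1.000e-04  1.267e-01] F [ 0.6 -0.6  0. ] d_tool mm [-1.543e+02 -1.000e-01  1.266e+02]
rot needed [ 0.0004 -0.0007 -0.0004] w 0.009547106326114637
```

View pics/c7.png

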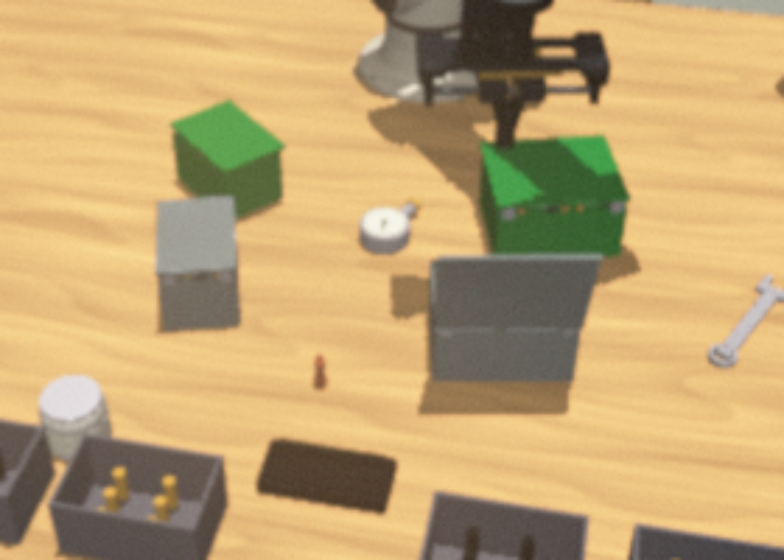

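The lid stays wide open (top edge at about row 191 in the full frame), the slim case is shut, and everything else is where it was. The arm is clear.

```bash
python3 -c "
from station import finish_job
print(finish_job())"
```

```text
the job is handed in; nothing more can be done
None
```

The wide grey case's lid was pressed, popped ajar and pushed over until it rested open on its stop; in the last picture the slim case was shut and nothing else looked moved, and the job is handed in (about 8.6 s used, verdict not shown).

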